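# Rebuild the bearing stack on a drum shaft

## Robot

A 6-joint arm with a two-finger parallel gripper is mounted at the origin on the work surface. World frame = base frame: x ahead of the robot, y to its left, z up, the work surface at z = 0. Lengths are in m, angles in rad, forces in N, time in s.
With the tool pointing down it reaches from about 0.3 to 0.775 m from the base axis. Payload 14.6 kg.
Tool frame: the origin (TCP) lies on the centre line of the jaws, within the pads' length; the fingertips stand 17 mm ahead of it and the grasp point (between the pads) lies 2 mm behind it; z points along the fingers, y is the line along which they close (so a half turn about z gives the same grasp; the last joint's range is limited). The gripper opens to 85 mm and grips with 20 to 120 N. Pads are 22 mm wide; open, the fingers measure 114 mm over their backs; the gripper's body (76 mm by 85 mm) begins 54 mm behind the grasp point. The pads swing forward as they close: fully open they stand 13 mm farther back than shut.
Start: joints at [1.28, 0.3, 1.521, -0, 1.321, -0.067], TCP at [0.122, 0.536, 0.248] pointing down, gripper open.
Joint ranges: [-3.03, 3.03], [-0.79, 2.21], [0.23, 2.52], [-1.04, 4.18], [0, 3.07], [-2.55, 2.55]. Speed limits (rad/s): [2.22, 2.22, 2.57, 3.14, 3.14, 3.14].

## Interface

Orientations are given as a unit quaternion [w, x, y, z].
In Python, from station import env, grab_frame, nets gives the robot as it stands. The module is installed in compiled form; this text tells all that it offers.
- The arm moves only by the shell command python3 -m jog 'ROWS' [FORCE]. ROWS is JSON, a list of rows, each a list of 7 numbers: the opening in per cent of the stroke, from 0 (shut) to 100 (fully open), then the shift along the tool's x, y, z in mm, then the turn, a rotation vector about the tool's x, y, z in rad. A call has exactly 10 rows; each row is the pose to reach, as a shift and turn from the pose commanded when the call began, along the tool's axes at that moment; what a row does not reach only later rows make up. A row lasts 1/10 s, in which the tool goes at most 50 mm and 8.59 degrees, less where a joint would pass 70% of its speed; a pose out of reach is approached as far as the arm can. A call with a gripper value outside its range is refused whole. The fingers move at their own pace and stop on an object; FORCE is the grip in N (left out, the last holds). Time passes only in rows, so rows that repeat a pose let the fingers close, or fill a call up. It gives the time, the measured TCP pose, the force, the opening and the grip force at its end, in the units of the state.
- env.sense(): the state, without advancing time (a new reading comes with each control period).
- grab_frame(name): name is "scene" or "top" or "wrist"; returns a dict with "image" (480x640x3 uint8, red, green, blue), "mtx" (3x3 intrinsics, pixels), "distortion" ([k1, k2, p1, p2, k3] as OpenCV has them; the pictures are not rectified), "R" (3x3) and "t" (3): a world point X has camera coordinates R X + t. Camera axes: x right, y down, z forward; pixel columns grow to the right and rows downward; lengths in m; the calibration is good to about 2 mm. A picture is of the moment at which its call begins. There is no depth.
- env.hand_in(): hands the job in; it is judged then, once.
Trained networks look in the newest picture that a camera, given by its name, has taken for a name from the list of things; names that differ only in an ending like _2 or _b are one class to them, and where a whole thing is asked for, a point or a joint stands for the part that bears it (a point fixed in the world has none). Each returns a list of dicts, best first, with "p" (0 to 1); they miss things now and then, are a little off and sometimes report something else, mostly with a low value. They report only what shows in the picture. A call takes as long as a camera call. They do not tell look-alikes from the thing itself.
- nets.boxes_of(target, camera): "bbox" ([left, top, width, height] in pixels, round what is visible of it).
The state is a dict: "time": time; "joint_pos": joint angles; "qvel": joint speeds; "effort": joint torques, N m; "tcp_pos": TCP position; "eef_rot": TCP orientation; "force": force on the tool from outside, world axes, zero at the start; "ft_torque": the same for the moment, N m; "opening": finger opening in m; "grip_force": force on a finger pad.
Only numpy, scipy, OpenCV 4.12 (cv2) and the standard library are available. Lean on these libraries where they do the work, as an engineer would, in place of code of your own. Each camera call takes 0.05 s, during which the arm holds its last target. There are 200 camera calls.

## Task

Open the lid of the grey spares case right back until it rests on its stop, and leave it open. Take the longer of the two steel sleeves out of the case and slide it down over the upright drum shaft until it sits fully home on the shoulder, then slide the bearing from the bench down over the same shaft until it sits flat on top of the sleeve. Lower both parts down the shaft without letting them drop, and leave everything else where it is.

Things in the scene. Friction and masses are not known exactly. Their poses are not given: they have to be found in the camera images.
- shoulder (a point): centre of the flat round shoulder (72 mm diameter) at the foot of the drum shaft, 45 mm above the bench, on a bare aluminium hub fixed to the bench, with three arms 22 mm high reaching 110 mm from the shaft axis. z is the shaft axis, up; x runs along one arm. A plain steel shaft 29 mm in diameter stands 110 mm up from here, its top 8 mm tapered to 20 mm diameter
- shaft_tip (a point): centre of the top of the shaft, 155 mm above the bench, on the shaft axis
- case: grey painted steel spares case, fixed to the bench: outside 160 mm (its x, front to back) by 240 mm (its y) by 95 mm high, walls and floor 5 mm. Origin at the centre of its underside; its front faces its -x, the lid's hinge runs along the top of its +x wall. The two sleeves stand upright in it, one in its +y half and one in its -y half, which varies
- case_lid (a joint): angle of the case lid, rad: 0 is shut, 1.9 is fully back on its stop. The lid is 160 by 240 mm, 8 mm thick, 0.25 kg; it falls shut if let go below about 1.5 and falls back onto its stop above about 1.65
- case_lid_hinge (a point): middle of the hinge line, at the top of the case's far wall (95 mm up). Axes turn with the lid and equal the case's axes when it is shut; the hinge axis is y
- case_lid_handle (a point): middle of the head of the black knob on the lid, 35 mm out from the lid's outer face, 130 mm from the hinge line and 30 mm from the lid's front edge. The head is 28 mm in diameter and 16 mm thick, on a 12 mm stem
- sleeve: the longer steel sleeve, a plain tube 80 mm long, 48 mm outside diameter, 32 mm bore, about 0.3 kg, standing upright in the case. Origin at the centre of its lower end, z along its axis, up
- short_sleeve: the shorter steel sleeve, 55 mm long, 48 mm outside diameter, 32 mm bore, standing upright in the case; stays where it is. Origin at the centre of its lower end
- bearing: sealed ball bearing lying flat on the bench: a ring 62 mm outside diameter, 32 mm bore, 20 mm thick, steel with black seals, about 0.2 kg. Origin at the centre of its underside, z along its axis, up
- pulley: solid grooved aluminium belt pulley lying flat on the bench, 68 mm in diameter, 24 mm thick with a 6 mm dark boss on top, no bore; a bystander. Origin at the centre of its underside
- spray_can: white spray can, 53 mm in diameter, 215 mm tall, standing between two arms of the hub about 100 mm from the shaft; a bystander. Origin at the centre of its underside
- oil_bottle: white oil bottle, 62 mm in diameter, 150 mm tall, standing on the far part of the bench; a bystander. Origin at the centre of its underside
- multimeter: black multimeter lying on its back, 150 (x) by 78 by 45 mm high; a bystander. Origin at the centre of its underside
- heat_sink: finned aluminium heat sink, 120 (x) by 80 by 40 mm high; a bystander. Origin at the centre of its underside
- screwdriver: screwdriver with a black handle, 160 mm long along its x, 26 mm thick, lying near the robot; a bystander. Origin at its middle, on the bench
Mind the look-alikes: they are no part of the job. Of the things that look like the bearing, the middle-sized one is meant.

How it is judged:
By the outcome, as a careful person would: the job done as asked, in the order asked, and still so for the second after the job is handed in, with the robot touching nothing.
It also fails if it takes over 72 s, if anything falls off the work surface, if the arm or the gripper's body presses on something with over 40 N, if the wrist force passes 120 N, or if a joint passes its speed limit or range.

## Working session

There is one attempt and no reset: what is moved stays moved. The work goes in short steps, Python scripts to look and compute and a shell command to move; the robot and the scene stay as the last step left them, time stands still between calls to the robot, and variables do not carry over. Pictures are saved under pics/ and viewed, at most 13 in all, crops included, and the job is handed in when it is done.

```bash
mkdir -p pics; cat > h.py <<'E'
import numpy as np, cv2
from scipy.spatial.transform import Rotation as Ro
from station import env, grab_frame, nets
def ray(f,u,v):
    n=cv2.undistortPoints(np.array([[[u,v]]],float),f["mtx"],np.array(f["distortion"],float))[0,0]
    R=np.array(f["R"]);d=R.T@np.array([n[0],n[1],1]);return -R.T@np.array(f["t"]),d
def atz(f,u,v,z):
    c,d=ray(f,u,v);return c+d*(z-c[2])/d[2]
def proj(f,X):
    return cv2.projectPoints(np.array(X,float).reshape(-1,1,3),cv2.Rodrigues(np.array(f["R"]))[0],np.array(f["t"],float),np.array(f["mtx"],float),np.array(f["distortion"],float))[0][:,0]
def save(f,n,crop=None,s=1):
    im=np.array(f["image"])[:,:,::-1]
    if crop: x,y,w,h=crop; im=im[y:y+h,x:x+w]
    cv2.imwrite("pics/"+n,cv2.resize(im,None,fx=s,fy=s,interpolation=cv2.INTER_CUBIC))
def tool(X):
    "world point -> shift in tool axes, mm, from measured pose"
    s=env.sense();q=s["eef_rot"];R=Ro.from_quat([q[1],q[2],q[3],q[0]])
    return (R.inv().apply(np.array(X)-s["tcp_pos"])*1000).round(1)
E
python3 - <<'E'
from h import *
for n in ("top","scene"):
    f=grab_frame(n);save(f,n+"0.png")
    print(n,-np.array(f["R"]).T@f["t"])
    for t in "case case_lid_handle bearing shoulder shaft_tip pulley spray_can oil_bottle multimeter heat_sink screwdriver".split():
        try:
            for b in nets.boxes_of(t,n):
                if b["p"]>.2:
                    x,y,w,h=b["bbox"];print(t,round(b["p"],2),np.round(b["bbox"]),atz(f,x+w/2,y+h/2,0.02)[:2].round(3))
        except Exception as e: print(t,e)
s=env.sense();print(s["eef_rot"],s["tcp_pos"],s["time"],s["force"])
E
```

```text
top [0.53989716 0.02482019 1.10249794]
case 0.61 [386. 246. 125.  91.] [ 0.462 -0.27 ]
case_lid_handle 0.94 [388. 247. 122.  92.] [ 0.459 -0.272]
bearing 0.79 [313. 212.  24.  26.] [0.617 0.018]
bearing 0.7 [275. 237.  20.  17.] [0.57  0.112]
bearing 0.62 [349. 161.  34.  32.] [ 0.73  -0.078]
bearing 0.44 [386. 247. 125.  93.] [ 0.457 -0.269]
shoulder 0.66 [196. 240.  88.  75.] [0.496 0.218]
shoulder 0.33 [385. 245. 127.  96.] [ 0.459 -0.27 ]
shaft_tip 0.79 [194. 240.  84.  76.] [0.494 0.225]
pulley 0.79 [309. 271.  32.  28.] [0.478 0.019]
spray_can 0.71 [218. 321.  38.  33.] [0.356 0.221]
spray_can 0.56 [299. 326.  67.  10.] [0.37  0.002]
spray_can 0.47 [295. 133.  27.  37.] [0.79  0.057]
oil_bottle 0.87 [295. 133.  27.  36.] [0.791 0.056]
multimeter 0.68 [408. 163.  67.  42.] [ 0.712 -0.255]
heat_sink 0.88 [195. 159.  57.  47.] [0.717 0.254]
heat_sink 0.58 [383. 247. 130.  92.] [ 0.459 -0.268]
screwdriver 0.69 [302. 324.  66.  12.] [ 0.371 -0.005]
scene [1.1555527  0.17691544 0.75638281]
case 0.7 [166. 162. 117.  92.] [ 0.431 -0.276]
case_lid_handle 0.98 [162. 163. 118.  58.] [ 0.3
[... 273 characters left out ...]
9 [380. 214.  91.  93.] [0.466 0.234]
pulley 0.57 [318. 233.  29.  28.] [0.483 0.022]
spray_can 0.73 [404. 157.  42.  86.] [0.258 0.21 ]
spray_can 0.7 [304. 208.  64.  12.] [0.371 0.   ]
oil_bottle 0.91 [294. 315.  38.  68.] [0.752 0.054]
multimeter 0.7 [136. 279.  84.  42.] [ 0.721 -0.249]
multimeter 0.35 [162. 161. 119.  64.] [ 0.377 -0.309]
heat_sink 0.68 [138. 277.  82.  41.] [ 0.715 -0.251]
heat_sink 0.67 [388. 334.  72.  49.] [0.714 0.26 ]
screwdriver 0.56 [301. 208.  48.  11.] [ 0.378 -0.026]
screwdriver 0.28 [386. 333.  74.  52.] [0.714 0.259]
[-2.53968246e-07  1.11661429e-01  9.93746308e-01 -1.10428534e-05] [0.12206591 0.53626459 0.24828037] 1.2 [-0.14116862  0.37589599  0.56655624]
```

View pics/top0.png

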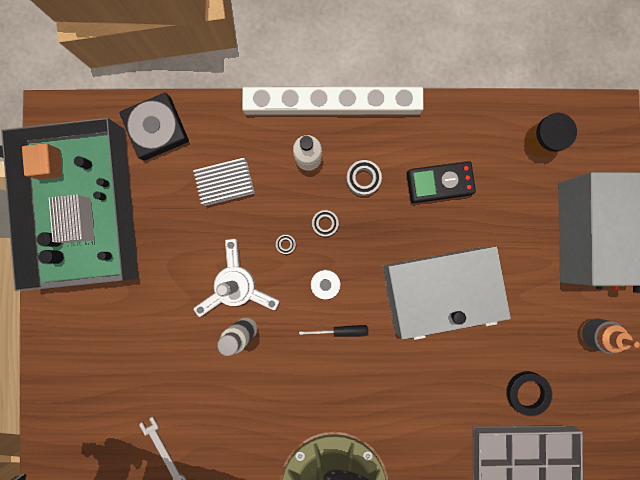

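View pics/scene0.png

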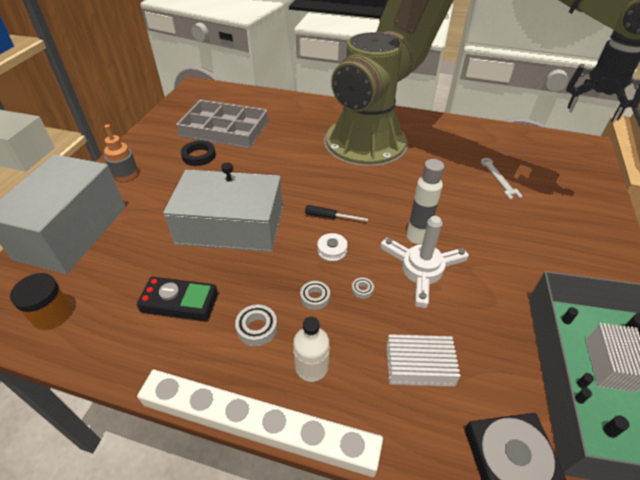

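The top view shows three bearing look-alikes: small (286,244), middle (325,223) and large (364,178). There is also a black ring (529,393) and the pulley (325,285). I choose the middle one. The case lid is at (447,292) with its knob at (458,318), and the shaft tip is near (225,290).

```bash
python3 - <<'E'
from h import *
f=grab_frame("top");g=grab_frame("scene")
im=np.array(f["image"])
# lid: gray segmentation
hsv=cv2.cvtColor(im,cv2.COLOR_RGB2HSV);m=((hsv[:,:,1]<40)&(hsv[:,:,2]>90)).astype(np.uint8)
m[:, :380]=0;m[:,525:]=0;m[:240]=0;m[350:]=0
cs,_=cv2.findContours(m,0,2);c=max(cs,key=cv2.contourArea)
b=cv2.boxPoints(cv2.minAreaRect(c));print(b.round(1),[atz(f,*p,0.103)[:2].round(3) for p in b])
q=cv2.approxPolyDP(cv2.convexHull(c),6,True)[:,0];print(q.tolist(),[atz(f,*map(float,p),0.103)[:2].round(4).tolist() for p in q])
# knob: dark blob
k=((hsv[:,:,2]<70)).astype(np.uint8);k[:, :440]=0;k[:,475:]=0;k[:300]=0;k[325:]=0
cs,_=cv2.findContours(k,0,2);c=max(cs,key=cv2.contourArea);(u,v),r=cv2.minEnclosingCircle(c);print("knob",u,v,r,atz(f,u,v,.146)[:3])
for n,F in (("top",f),("scene",g)):
    print(n,F["mtx"][0][0])
save(f,"c1.png",(180,130,220,220),3)
E
```

```text
[[387.  264.9]
 [496.2 244.2]
 [510.7 320.8]
 [401.5 341.5]] [array([ 0.525, -0.115]), array([ 0.569, -0.352]), array([ 0.404, -0.382]), array([ 0.361, -0.145])]
[[496, 247], [510, 318], [401, 338], [388, 266]] [[0.563, -0.3511], [0.4098, -0.3802], [0.368, -0.1442], [0.5225, -0.1169]]
knob 457.7162170410156 316.66217041015625 7.649867534637451 [ 0.41866699 -0.25419418  0.146     ]
top 464.9328083279094
scene 433.81092759507766
```

View pics/c1.png

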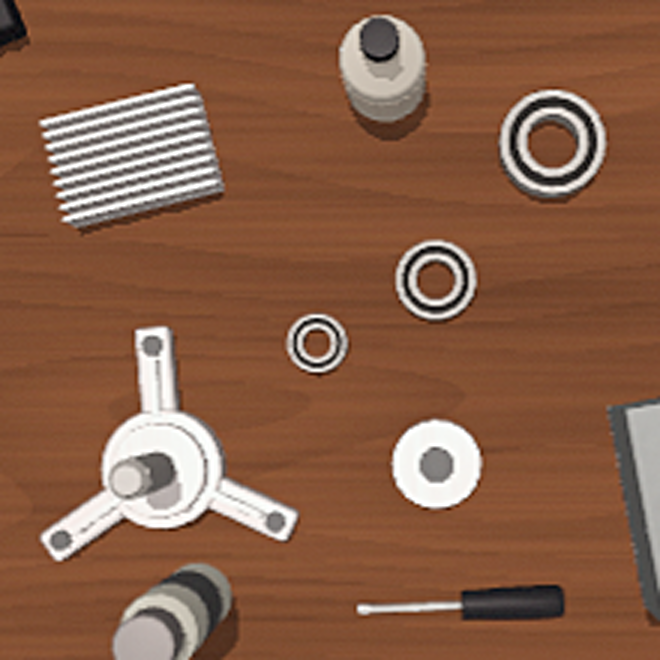

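```bash
cat >> h.py <<'E'
def R0(a,t):
    y=np.array([np.cos(a),np.sin(a),0]);z=np.array([0,0,-1.]);x=np.cross(y,z)
    return Ro.from_matrix(np.c_[x,y,z])*Ro.from_rotvec([0,t,0])
def cur():
    s=env.sense();q=s["eef_rot"];return np.array(s["tcp_pos"]),Ro.from_quat([q[1],q[2],q[3],q[0]])
def go(X,a=None,t=0):
    p,R=cur();T=R0(a,t) if a is not None else R
    print("shift",(R.inv().apply(np.array(X)-p)*1000).round(1),"turn",(R.inv()*T).as_rotvec().round(3))
E
python3 - <<'E'
from h import *
f=grab_frame("top")
print("tip",atz(f,222,289.3,.155),"shoulder",atz(f,233.7,286,.045),"bearing",atz(f,325.3,223.7,.02))
go([.45,.05,.33],1.744,0);go([.40,-.258,.24],1.744,-.6)
E
```

```text
tip [0.47655961 0.22865465 0.155     ] shoulder [0.47666553 0.2257204  0.045     ] bearing [0.61989012 0.01721646 0.02      ]
shift [-427.7 -401.4  -81.7] turn [ 0.     0.    -0.397]
shift [-447.3 -712.8    8.3] turn [-0.119 -0.592 -0.385]
```

```bash
python3 -m jog '[[100,-40,-30,-40,0,0,0],[100,-80,-60,-80,0,0,-0.05],[100,-120,-95,-82,0,0,-0.1],[100,-160,-130,-82,0,0,-0.15],[100,-200,-165,-82,0,0,-0.2],[100,-240,-200,-82,0,0,-0.25],[100,-280,-240,-82,0,0,-0.3],[100,-320,-280,-82,0,0,-0.35],[100,-360,-315,-82,0,0,-0.397],[100,-400,-350,-82,0,0,-0.397]]' 40
python3 - <<'E'
from h import *
print(env.sense()["joint_pos"])
go([.39,-.26,.22],1.744,-.6)
E
```

```text
time: 2.35
tcp_pos: [0.403, 0.1497, 0.3306]
eef_rot: [0.0, -0.087, 0.996, 0.0]
force: [1.0, 0.7, -0.1]
opening: 0.0853
grip_force: 0.0
[ 2.70402451e-01 -3.02014889e-02  1.70415776e+00  2.16621924e-05
  1.46665172e+00 -1.47530391e+00]
shift [  84.2 -401.2  110.5] turn [ 0.001 -0.599  0.002]
```

```bash
python3 -m jog '[[100,5,-40,0,0,0,0.149],[100,10,-80,0,0,0,0.298],[100,15,-120,0,0,0,0.447],[100,20,-160,0,0,0,0.596],[100,25,-200,0,0,0,0.745],[100,30,-240,0,0,0,0.894],[100,35,-280,0,0,0,1.043],[100,40,-320,0,0,0,1.192],[100,50,-360,0,0,0,1.34],[100,60,-380,0,0,0,1.489]]'
python3 - <<'E'
from h import *
print(env.sense()["joint_pos"])
go([.39,-.26,.24],1.744-np.pi,.6);go([.39,-.26,.24],1.744-np.pi,0)
E
```

```text
time: 3.35
tcp_pos: [0.4083, -0.2355, 0.3299]
eef_rot: [-0.0, 0.615, 0.789, -0.0]
force: [-0.2, -0.1, 0.3]
opening: 0.0853
grip_force: 0.0
[-6.00835659e-01  6.86715322e-02  1.60506733e+00 -2.77862572e-04
  1.46821074e+00 -8.48092194e-01]
shift [-19.2 -23.7  89.9] turn [-0.492  0.457  1.59 ]
shift [-19.2 -23.7  89.9] turn [-0.     0.     1.645]
```

```bash
python3 -m jog '[[100,-2,-2,8,0,0,0.149],[100,-4,-4,16,0,0,0.298],[100,-6,-6,24,0,0,0.447],[100,-8,-8,32,0,0,0.596],[100,-10,-10,40,0,0,0.745],[100,-12,-12,48,0,0,0.894],[100,-14,-14,56,0,0,1.043],[100,-16,-16,64,0,0,1.192],[100,-18,-20,72,0,0,1.34],[100,-19,-24,80,0,0,1.489]]'
python3 - <<'E'
from h import *
print(env.sense()["joint_pos"])
f=grab_frame("wrist");save(f,"w1.png")
go([.385,-.26,.19],1.744-np.pi,.6)
go([.418,-.255,.138],1.744-np.pi,.6)
print(proj(f,[.418,-.255,.146]),proj(f,[.545,-.234,.103]))
E
```

```text
time: 4.35
tcp_pos: [0.3902, -0.2576, 0.2499]
eef_rot: [0.0, 0.986, 0.165, 0.0]
force: [-0.1, -0.0, -0.0]
opening: 0.0852
grip_force: 0.0
[-6.61789888e-01  1.13541560e-01  1.74192136e+00 -3.56960711e-05
  1.28608157e+00  5.78285208e-01]
shift [-5.   1.1 58.7] turn [-0.046  0.6    0.143]
shift [ 28.    6.8 110.7] turn [-0.046  0.6    0.143]
[[330.15553494 202.96953684]] [[360.55730248  11.72750724]]
```

View pics/w1.png

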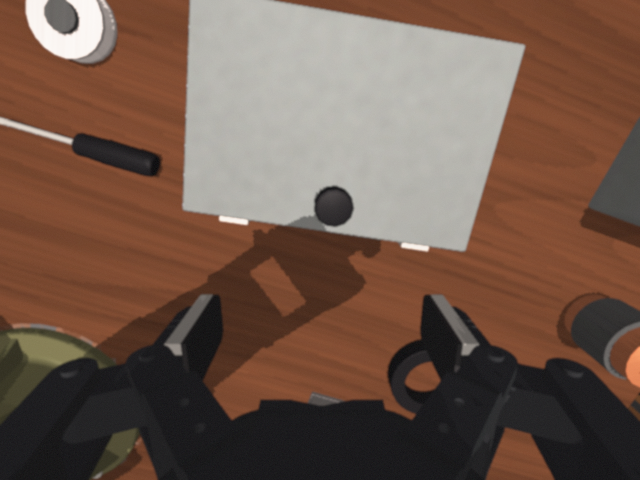

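```bash
python3 -m jog '[[100,-5,0,10,-0.009,0.12,0.029],[100,-5,0,20,-0.018,0.24,0.057],[100,-5,1,30,-0.028,0.36,0.086],[100,-5,1,42,-0.037,0.48,0.114],[100,-5,1,59,-0.046,0.6,0.143],[100,4,2,72,-0.046,0.6,0.143],[100,12,4,85,-0.046,0.6,0.143],[100,20,5,98,-0.046,0.6,0.143],[100,28,7,111,-0.046,0.6,0.143],[20,28,7,111,-0.046,0.6,0.143]]' 30 && python3 -m jog '[[0,0,0,0,0,0,0],[0,0,0,0,0,0,0],[0,0,0,0,0,0,0],[0,0,0,0,0,0,0],[0,0,0,0,0,0,0],[0,0,0,0,0,0,0],[0,0,0,0,0,0,0],[0,0,0,0,0,0,0],[0,0,0,0,0,0,0],[0,0,0,0,0,0,0]]' 30
python3 - <<'E'
from h import *
print(env.sense()["joint_pos"])
p,R=cur(); print(R.as_matrix()[:,2])
c=np.array([.985,.172,0]);k0=np.array([.418,-.255,.138])
h=np.array([.545,-.234,.095])
# arc: tool keeps tilt schedule
for i,th in enumerate(np.arange(.0,1.86,.1)):
    v=k0-h;vx=v@c;vz=v[2];d=(vx*np.cos(th)+vz*np.sin(th)-vx);dz=(-vx*np.sin(th)+vz*np.cos(th))-vz
    X=d*c+[0,0,dz]; t=.6-th*.4
    print(round(th,2),(R.inv().apply(X)*1000).round(),(R.inv()*R0(1.744-np.pi,t)).as_rotvec().round(3),(p+X).round(3))
E
```

```text
time: 5.4
tcp_pos: [0.4192, -0.2542, 0.1382]
eef_rot: [-0.028, 0.951, 0.092, 0.294]
force: [-1.5, -0.3, 0.4]
opening: 0.0732
grip_force: 0.0
time: 6.4
tcp_pos: [0.4192, -0.257, 0.1405]
eef_rot: [-0.024, 0.951, 0.09, 0.296]
force: [-1.3, -13.4, -1.0]
opening: 0.0264
grip_force: 29.5
[-0.85413293  0.18359632  2.05758959  0.80755603  0.73709626 -0.04112686]
[ 0.55769586  0.09923576 -0.82409198]
0.0 [0. 0. 0.] [-0.002 -0.002  0.014] [ 0.419 -0.257  0.14 ]
0.1 [11.  0. -8.] [-0.001 -0.042  0.014] [ 0.424 -0.256  0.153]
0.2 [ 23.   0. -14.] [-0.001 -0.082  0.014] [ 0.43  -0.255  0.165]
0.3 [ 36.   0. -19.] [-0.001 -0.122  0.014] [ 0.437 -0.254  0.177]
0.4 [ 49.   1. -23.] [-0.    -0.162  0.014] [ 0.446 -0.252  0.187]
0.5 [ 62.   1. -26.] [-0.    -0.202  0.014] [ 0.455 -0.251  0.197]
0.6 [ 75.   1. -27.] [ 0.    -0.242  0.014] [ 0.465 -0.249  0.206]
0.7 [ 89.   1. -27.] [ 0.    -0.282  0.014] [ 0.476 -0.247  0.213]
0.8 [102.   1. -26.] [ 0.001 -0.322  0.014] [ 0.488 -0.245  0.22 ]
0.9 [116.   2. -23.] [ 0.001 -0.362  0.014] [ 0.5   -0.243  0.225]
1.0 [129.   2. -19.] [ 0.001 -0.402  0.014] [ 0.513 -0.241  0.229]
1.1 [141.   2. -14.] [ 0.002 -0.442  0.014] [ 0.526 -0.238  0.232]
1.2 [153.   2.  -7.] [ 0.002 -0.482  0.014] [ 0.539 -0.236  0.233]
1.3 [164.   2.   1.] [ 0.002 -0.522  0.014] [ 0.553 -0.234  0.233]
1.4 [175.   3.   9.] [ 0.002 -0.562  0.014] [ 0.566 -0.231  0.232]
1.5 [184.   3.  19.] [ 0.003 -0.602  0.014] [ 0.579 -0.229  0.229]
1.6 [192.   3.  30.] [ 0.003 -0.642  0.014] [ 0.592 -0.227  0.225]
1.7 [200.   3.  41.] [ 0.003 -0.682  0.014] [ 0.604 -0.225  0.22 ]
1.8 [206.   3.  53.] [ 0.004 -0.722  0.014] [ 0.616 -0.223  0.213]
```

```bash
python3 -m jog '[[0,0,2,0,0,0,0],[0,5,3,-4,0,-0.02,0],[0,11,3,-8,0,-0.04,0],[0,17,3,-11,0,-0.06,0],[0,23,3,-14,0,-0.08,0],[0,30,3,-17,0,-0.1,0],[0,36,3,-19,0,-0.12,0],[0,43,3,-21,0,-0.14,0],[0,49,3,-23,0,-0.16,0],[0,62,3,-26,0,-0.2,0]]' 40
python3 -c "
from h import *
print(env.sense()['joint_pos'])
f=grab_frame('scene');save(f,'s2.png',(140,80,240,200),2)"
```

```text
time: 7.4
tcp_pos: [0.4543, -0.2508, 0.1955]
eef_rot: [-0.018, 0.976, 0.092, 0.197]
force: [10.5, 1.1, -15.4]
opening: 0.0262
grip_force: 40.4
[-0.7093497   0.16431982  1.86376191  0.39844533  0.89623698  0.45618529]
```

View pics/s2.png

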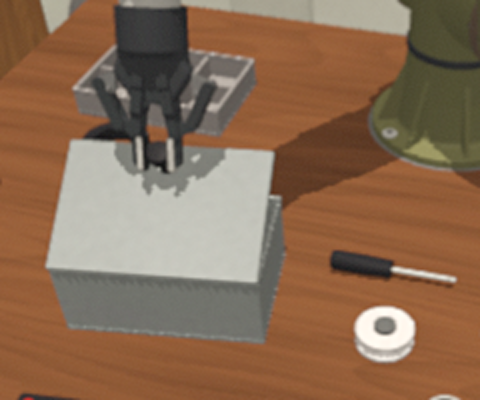

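```bash
cat > arc.py <<'E'
from h import *
import sys
p,R=cur();c=np.array([.985,.172,0]);h=np.array([.545,-.234,.095])
v=p-h;vx=v@c;vz=v[2]
print("cur th",np.arctan2(vz,-vx)-np.arctan2(.043,.1285),"r",np.hypot(vx,vz))
th0=np.arctan2(vz,-vx)-np.arctan2(.043,.1285)
r=np.hypot(vx,vz);vx*=.1355/r;vz*=.1355/r
t0=np.arctan2(R.as_matrix()[:,2]@c,-R.as_matrix()[2,2])
for th in np.arange(.1,1.86-th0,.1):
    d=(vx*np.cos(th)+vz*np.sin(th)-vx);dz=(-vx*np.sin(th)+vz*np.cos(th))-vz
    X=d*c+[0,0,dz]+np.array([v@c-0,0,0])*0
    t=t0-th*.4
    print((th0+th).round(2),(R.inv().apply(X)*1000).round(),(R.inv()*R0(1.744-np.pi,t)).as_rotvec().round(2))
E
python3 arc.py
```

```text
cur th 0.5252042670322258 r 0.13643812001089747
0.63 [13.  0. -4.] [-0.   -0.04  0.01]
0.73 [26.  0. -6.] [-0.   -0.08  0.02]
0.83 [40.  1. -7.] [-0.   -0.12  0.02]
0.93 [53.  1. -7.] [-0.   -0.16  0.02]
1.03 [67.  1. -5.] [-0.   -0.2   0.02]
1.13 [80.  1. -2.] [-0.   -0.24  0.02]
1.23 [93.  1.  2.] [-0.   -0.28  0.02]
1.33 [105.   2.   8.] [-0.   -0.32  0.02]
1.43 [117.   2.  15.] [-0.   -0.36  0.02]
1.53 [128.   2.  23.] [-0.   -0.4   0.02]
1.63 [138.   2.  32.] [-0.   -0.44  0.02]
1.73 [147.   2.  42.] [-0.   -0.48  0.02]
1.83 [155.   3.  52.] [-0.   -0.52  0.02]
```

```bash
python3 -m jog '[[0,7,0,0,0,-0.02,0],[0,13,0,-2,0,-0.04,0],[0,20,0,-3,0,-0.06,0],[0,27,0,-4,0,-0.08,0],[0,34,0,-5,0,-0.1,0],[0,41,0,-5,0,-0.12,0],[0,48,1,-4,0,-0.14,0],[0,55,1,-4,0,-0.16,0],[0,62,1,-3,0,-0.18,0],[0,68,1,-2,0,-0.2,0]]'
python3 arc.py
```

```text
time: 8.45
tcp_pos: [0.5165, -0.2397, 0.2269]
eef_rot: [-0.008, 0.99, 0.094, 0.101]
force: [-9.5, 10.3, 18.8]
opening: 0.0259
grip_force: 44.8
cur th 1.0313654373400696 r 0.13510433225303795
1.13 [14.  0.  0.] [-0.   -0.04  0.02]
1.23 [27.  0.  2.] [-0.   -0.08  0.02]
1.33 [40.  1.  5.] [ 0.   -0.12  0.02]
1.43 [53.  1. 10.] [ 0.   -0.16  0.02]
1.53 [65.  1. 16.] [ 0.   -0.2   0.02]
1.63 [77.  1. 23.] [ 0.   -0.24  0.02]
1.73 [88.  1. 31.] [ 0.   -0.28  0.02]
1.83 [98.  2. 40.] [ 0.   -0.32  0.02]
```

```bash
python3 -m jog '[[0,7,-1,-1,0,-0.02,0],[0,14,-2,-2,0,-0.04,0],[0,20,-2,-1,0,-0.06,0],[0,27,-2,0,0,-0.08,0],[0,34,-2,2,0,-0.1,0],[0,40,-2,3,0,-0.12,0],[0,47,-2,6,0,-0.14,0],[0,53,-2,8,0,-0.16,0],[0,59,-1,11,0,-0.18,0],[0,65,-1,14,0,-0.2,0]]'
python3 arc.py
```

```text
time: 9.45
tcp_pos: [0.5819, -0.2277, 0.2252]
eef_rot: [0.002, 0.996, 0.094, 0.002]
force: [0.5, -4.4, 7.4]
opening: 0.0264
grip_force: 42.8
cur th 1.527494736875345 r 0.1354999720307603
1.63 [13.  0.  4.] [ 0.   -0.04  0.01]
1.73 [25.  0. 10.] [ 0.   -0.08  0.01]
1.83 [37.  0. 17.] [ 0.01 -0.12  0.01]
```

```bash
python3 -m jog '[[0,6,0,1,0,-0.03,0],[0,13,0,4,0,-0.05,0],[0,19,0,7,0,-0.08,0],[0,25,0,10,0,-0.1,0],[0,31,0,13,0,-0.13,0],[0,37,0,17,0,-0.15,0],[0,41,0,20,0,-0.15,0],[0,41,0,20,0,-0.15,0],[60,41,0,20,0,-0.15,0],[80,41,0,20,0,-0.15,0]]'; python3 arc.py;  python3 -m jog '[[80,0,0,0,0,0,0],[80,0,0,0,0,0,0],[80,0,0,0,0,0,0],[80,0,0,-10,0,0,0],[80,0,0,-30,0,0,0],[80,0,0,-60,0,0,0],[80,0,0,-90,0,0,0],[80,0,0,-120,0,0.05,0],[80,0,0,-150,0,0.1,0],[80,0,0,-160,0,0.15,0]]'
python3 - <<'E'
from h import *
print(env.sense()["joint_pos"])
f=grab_frame("scene");save(f,"s3.png",(120,80,240,200),2)
f=grab_frame("top");save(f,"t3.png",(330,180,220,180),3)
for n in ("sleeve","short_sleeve"):
  for b in nets.boxes_of(n,"top"): print(n,b)
E
```

```text
time: 10.45
tcp_pos: [0.6215, -0.2191, 0.2036]
eef_rot: [0.008, 0.993, 0.094, -0.074]
force: [0.2, 0.1, -0.2]
opening: 0.0541
grip_force: 0.0
cur th 1.869868484454126 r 0.1336407225298869
time: 11.45
tcp_pos: [0.6454, -0.2141, 0.3662]
eef_rot: [0.002, 0.996, 0.095, 0.004]
force: [0.2, 0.1, -0.2]
opening: 0.0683
grip_force: 0.0
[-3.74324707e-01  5.67111205e-01  8.79069828e-01  4.36449840e-04
  1.68652456e+00  1.00718028e+00]
sleeve {'bbox': [407.5, 281.2, 18.8, 16.4], 'p': 0.74}
sleeve {'bbox': [196.7, 242.2, 79.2, 76.5], 'p': 0.7}
sleeve {'bbox': [382.3, 208.4, 137.9, 125.1], 'p': 0.29}
short_sleeve {'bbox': [218.4, 317.9, 38.3, 37.5], 'p': 0.73}
```

View pics/t3.png

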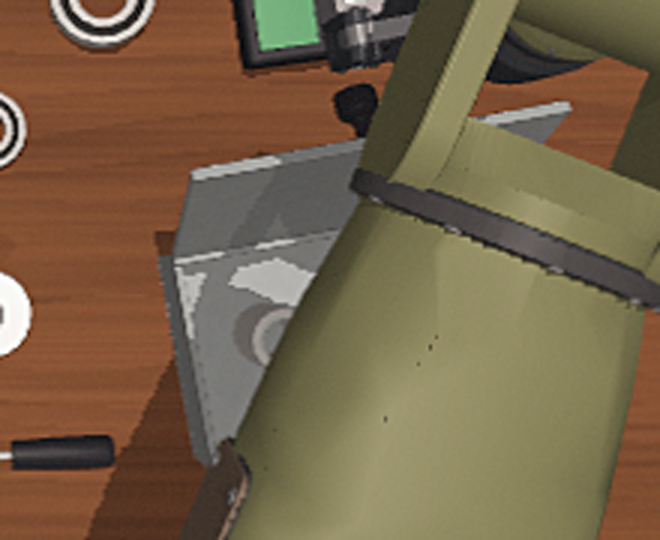

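```bash
python3 -c "
from h import *
go([.40,-.26,.30],1.744-np.pi,0)"; python3 -m jog '[[80,-45,0,-10,0,0,0],[80,-90,0,-10,0,0,0],[80,-135,0,-5,0,0,0],[80,-175,0,5,0,0,0],[80,-210,0,20,0,0,0],[80,-230,0,35,0,0,0],[80,-248,0,50,0,0,0],[80,-250,0,66,0,0,0],[80,-250,0,66,0,0,0],[80,-250,0,66,0,0,0]]'
python3 - <<'E'
from h import *
f=grab_frame("wrist");save(f,"w3.png")
p,R=cur();print(p)
for n in ("sleeve",):
  for b in nets.boxes_of(n,"wrist"): print(n,b)
c=np.array([.985,.172,0]);y=np.array([-.172,.985,0]);C=np.array([.466,-.248,.095])
print(proj(f,[C+sx*.08*c+sy*.12*y for sx in(-1,1) for sy in(-1,1)]))
print("t",grab_frame("top")["t"])
E
```

```text
shift [-248.8   -1.1   61.6] turn [0.001 0.    0.016]
time: 12.65
tcp_pos: [0.3996, -0.2612, 0.2953]
eef_rot: [0.0, 0.996, 0.094, -0.0]
force: [-0.1, -0.6, 0.1]
opening: 0.0685
grip_force: 0.0
[ 0.39980784 -0.26129651  0.29573954]
sleeve {'bbox': [244.0, 106.1, 58.1, 53.6], 'p': 0.98}
[[439.69291429 224.2038224 ]
 [197.78180663 220.4987109 ]
 [461.71777225  43.72589802]
 [180.77400408  38.79727926]]
t [0.02121919 0.56487313 1.08998843]
```

View pics/w3.png

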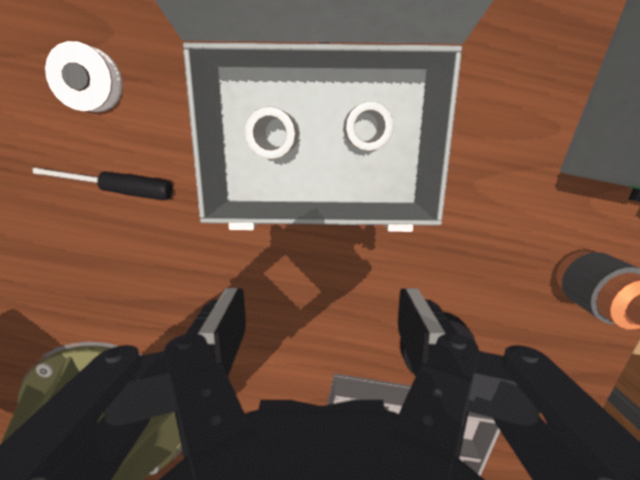

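```bash
python3 - <<'E'
from h import *
f=grab_frame("wrist");im=np.array(f["image"]).astype(int)
print(f["mtx"][0][0], -np.array(f["R"]).T@f["t"])
g=cv2.cvtColor(np.array(f["image"]),cv2.COLOR_RGB2GRAY)
for (u,v) in ((271,133),(369,127)):
    m=np.zeros_like(g);m[v-32:v+32,u-32:u+32]=(g[v-32:v+32,u-32:u+32]>225)
    cs,_=cv2.findContours(m,0,1);c=max(cs,key=cv2.contourArea)
    (cu,cv),ax,an=cv2.fitEllipse(c);print("ell",cu,cv,ax)
    for z in (.085,.060):
        X=atz(f,cu,cv,z);ring=[X+.024*np.array([np.cos(a),np.sin(a),0]) for a in np.linspace(0,6.28,40)]
        e=cv2.fitEllipse(proj(f,ring).astype(np.float32));print(z,X.round(4),"pred axes",np.round(e[1],1))
        C=X-np.array([.466,-.248,0]);print("  case xy",C[0]*.985+C[1]*.172,-C[0]*.172+C[1]*.985)
E
```

```text
340.18812555774485 [ 0.47323825 -0.24775279  0.42196673]
ell 268.6022644042969 132.59976196289062 (47.51386260986328, 49.98601531982422)
0.085 [ 0.4626 -0.1993  0.085 ] pred axes [50.2 53.4]
  case xy 0.005026623998035601 0.04858231427258859
0.06 [ 0.4618 -0.1957  0.06  ] pred axes [46.7 49.7]
  case xy 0.0048674414981709924 0.05226100035057029
ell 368.88140869140625 125.64188385009766 (44.01154327392578, 47.33586502075195)
0.085 [ 0.4866 -0.2913  0.085 ] pred axes [50.5 53.8]
  case xy 0.012826242622553849 -0.04616622765957884
0.06 [ 0.4876 -0.2945  0.06  ] pred axes [47.  50.1]
  case xy 0.013245723980574805 -0.04951705923405627
```

```bash
python3 - <<'E'
from h import *
f=grab_frame("wrist");g=cv2.cvtColor(np.array(f["image"]),cv2.COLOR_RGB2GRAY)
print(g[133,240:304].tolist());print(g[100:166,271].tolist())
X=atz(f,271.5,133,.085);print(X);X[2]=.13;go(X,1.744-np.pi,0)
E
```

```text
[215, 214, 214, 216, 223, 233, 241, 244, 246, 248, 247, 236, 192, 129, 101, 100, 101, 101, 100, 101, 98, 99, 99, 101, 104, 115, 126, 129, 130, 141, 173, 203, 211, 210, 217, 221, 222, 221, 221, 220, 220, 220, 218, 218, 216, 209, 219, 236, 245, 247, 247, 248, 247, 231, 174, 118, 100, 101, 121, 167, 205, 220, 220, 219]
[218, 218, 218, 220, 219, 219, 218, 225, 241, 251, 252, 251, 251, 248, 243, 222, 165, 117, 102, 102, 108, 120, 126, 129, 130, 129, 128, 129, 128, 129, 132, 148, 182, 203, 214, 220, 222, 221, 222, 222, 221, 221, 218, 206, 178, 145, 125, 120, 118, 123, 154, 215, 245, 249, 249, 248, 245, 238, 220, 175, 145, 162, 196, 215, 220, 220]
[ 0.462712   -0.20202714  0.085     ]
shift [ 72.7 -46.7 165.8] turn [ 0.002 -0.001  0.016]
```

```bash
python3 -m jog '[[80,25,-17,10,0,0,0.01],[80,50,-34,30,0,0,0.016],[80,73,-49,60,0,0,0.016],[80,73,-49,105,0,0,0.016],[80,73,-49,140,0,0,0.016],[80,73,-49,166,0,0,0.016],[80,73,-49,185,0,0,0.016],[80,73,-49,205,0,0,0.016],[80,73,-49,222,0,0,0.016],[80,73,-49,222,0,0,0.016]]' 
python3 -m jog '[[60,0,0,0,0,0,0],[20,0,0,0,0,0,0],[0,0,0,0,0,0,0],[0,0,0,0,0,0,0],[0,0,0,0,0,0,0],[0,0,0,0,0,0,0],[0,0,0,0,0,0,0],[0,0,0,0,0,0,0],[0,0,0,0,0,0,0],[0,0,0,0,0,0,0]]' 60
```

```text
time: 13.9
tcp_pos: [0.4616, -0.1993, 0.0717]
eef_rot: [-0.0, 0.996, 0.086, -0.001]
force: [0.0, 0.6, 1.0]
opening: 0.0686
grip_force: 0.0
time: 14.9
tcp_pos: [0.4629, -0.1999, 0.0748]
eef_rot: [0.001, 0.996, 0.086, 0.002]
force: [-0.4, 2.4, 6.9]
opening: 0.0463
grip_force: 62.0
```

```bash
python3 -m jog '[[0,0,0,-15,0,0,0],[0,0,0,-40,0,0,0],[0,0,0,-70,0,0,0],[0,0,0,-105,0,0,0],[0,0,0,-140,0,0,0],[0,0,0,-175,0,0,0],[0,0,0,-190,0,0,0],[0,0,-20,-190,0,0,0],[0,0,-50,-190,0,0,0],[0,0,-90,-190,0,0,0]]' 
python3 - <<'E'
from h import *
go([.4766,.227,.265])
print(env.sense()["joint_pos"])
E
```

```text
time: 15.9
tcp_pos: [0.446, -0.1105, 0.2635]
eef_rot: [0.001, 0.996, 0.085, 0.001]
force: [1.1, 1.1, -3.5]
opening: 0.0461
grip_force: 62.9
shift [  87.6 -327.4   -2. ] turn [0. 0. 0.]
[-3.22186378e-01  8.25591028e-02  1.74377007e+00 -1.01896713e-03
  1.31317563e+00  1.07771501e+00]
```

```bash
python3 -m jog '[[0,9,-35,0,0,0,0],[0,19,-72,0,0,0,0],[0,30,-112,0,0,0,0],[0,41,-153,0,0,0,0],[0,52,-195,0,0,0,0],[0,63,-236,0,0,0,0],[0,74,-275,0,0,0,0],[0,82,-307,0,0,0,0],[0,88,-327,0,0,0,0],[0,88,-327,0,0,0,0]]' 
python3 - <<'E'
from h import *
p,R=cur();print(p,env.sense()["joint_pos"])
f=grab_frame("scene");save(f,"s4.png",(360,90,130,200),3)
print("axis pts",proj(f,[[.4766,.227,z] for z in(.155,.195)]))
w=grab_frame("wrist");save(w,"w4.png")
print(proj(w,[[.4766,.227,z] for z in(.045,.155,.275)]))
cv2.imwrite("pics/both.png",np.hstack([cv2.resize(cv2.imread("pics/s4.png"),(390,480))[:, :390],cv2.resize(cv2.imread("pics/w4.png"),(400,480))]))
E
```

```text
time: 16.9
tcp_pos: [0.4766, 0.2285, 0.2628]
eef_rot: [0.001, 0.996, 0.088, 0.001]
force: [0.3, 0.2, -4.2]
opening: 0.0459
grip_force: 63.0
[0.47659885 0.22850021 0.26283533] [ 3.78410753e-01  2.40380408e-01  1.56211735e+00 -1.54345823e-03
  1.33839598e+00  1.77406714e+00]
axis pts [[433.27791188 219.57847633]
 [437.25908265 204.67867938]]
[[320.72819649 206.72999225]
 [320.6246203  239.2212845 ]
 [320.32138324 334.33658413]]
```

View pics/both.png

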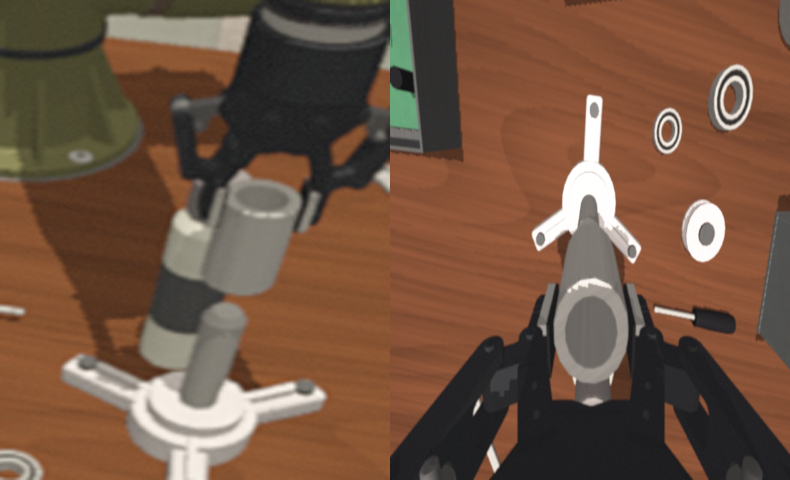

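```bash
python3 - <<'E'
from h import *
w=grab_frame("wrist");g=cv2.cvtColor(np.array(w["image"]),cv2.COLOR_RGB2GRAY)
print("row327",g[327,250:392:2].tolist());print("col320",g[260:400:2,320].tolist())
p,R=cur();X=R.as_matrix()[:,0]
for dx in (0,.003):
  for zt in (.010,.013):
    o=p+X*dx;o[2]+=zt
    for r in (.016,.024):
      e=proj(w,[o+r*np.array([np.cos(a),np.sin(a),0]) for a in np.linspace(0,6.28,60)]);print(dx,zt,r,"u",e[:,0].min().round(),e[:,0].max().round(),"v",e[:,1].min().round(),e[:,1].max().round())
save(w,"w5.png",(240,250,160,150),4)
E
```

```text
row327 [87, 43, 36, 26, 23, 36, 111, 151, 152, 153, 152, 153, 153, 152, 148, 126, 99, 101, 102, 103, 103, 102, 104, 102, 103, 102, 103, 103, 104, 106, 108, 107, 103, 103, 104, 105, 106, 106, 106, 103, 106, 104, 104, 104, 104, 104, 103, 104, 105, 106, 105, 105, 101, 106, 107, 102, 122, 149, 153, 152, 152, 151, 149, 149, 150, 126, 49, 27, 30, 32, 42]
col320 [121, 123, 120, 121, 122, 119, 120, 122, 124, 178, 247, 242, 172, 157, 157, 157, 159, 154, 126, 105, 105, 106, 104, 104, 105, 105, 105, 105, 105, 107, 106, 105, 105, 106, 107, 104, 105, 105, 104, 105, 102, 105, 105, 104, 105, 105, 105, 104, 105, 105, 104, 105, 105, 109, 130, 156, 154, 150, 152, 154, 153, 135, 96, 91, 91, 89, 89, 92, 99, 171]
0 0.01 0.016 u 280.0 362.0 v 294.0 366.0
0 0.01 0.024 u 259.0 383.0 v 274.0 382.0
0 0.013 0.016 u 279.0 363.0 v 298.0 371.0
0 0.013 0.024 u 258.0 384.0 v 278.0 387.0
0.003 0.01 0.016 u 280.0 362.0 v 287.0 359.0
0.003 0.01 0.024 u 259.0 383.0 v 267.0 376.0
0.003 0.013 0.016 u 279.0 363.0 v 290.0 364.0
0.003 0.013 0.024 u 258.0 384.0 v 270.0 381.0
```

View pics/w5.png

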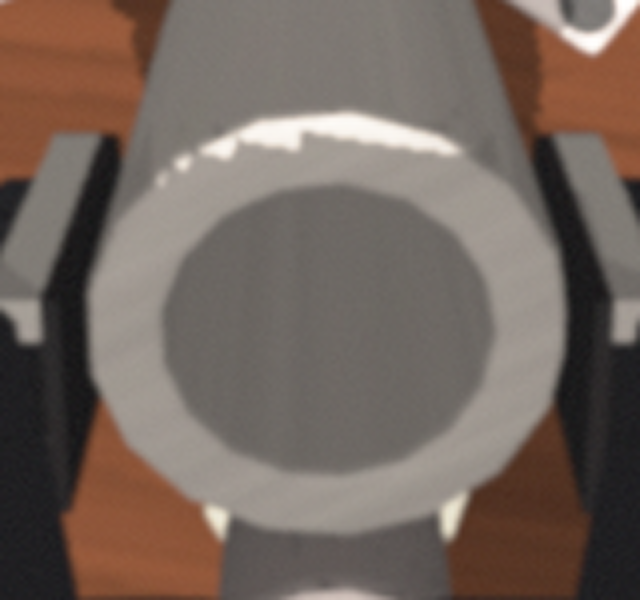

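```bash
python3 -m jog '[[0,0,1,5,0,0,0],[0,0,1,12,0,0,0],[0,0,1,19,0,0,0],[0,0,1,26,0,0,0],[0,0,1,32,0,0,0],[0,0,1,36,0,0,0],[0,0,1,39,0,0,0],[0,0,1,42,0,0,0],[0,0,1,45,0,0,0],[0,0,1,47,0,0,0]]' 60; python3 -c "
from h import *
print(env.sense()['force'],env.sense()['ft_torque'])"
```

```text
time: 18.05
tcp_pos: [0.4776, 0.2263, 0.2172]
eef_rot: [-0.001, 0.996, 0.086, 0.002]
force: [-2.3, 7.1, 12.0]
opening: 0.0462
grip_force: 64.8
[-2.33191725  7.13143048 11.97015168] [ 1.73859456  0.71537733 -0.01221621]
```

```bash
python3 -m jog '[[0,0,-1,-2,0,0,0],[0,0,-2,-2,0,0,0],[0,0,-2,-2,0,0,0],[0,0,-2,0,0,0,0],[0,0,-2,2,0,0,0],[0,0,-2,4,0,0,0],[0,0,-2,6,0,0,0],[0,0,-2,8,0,0,0],[0,0,-2,8,0,0,0],[0,0,-2,8,0,0,0]]'; python3 -c "
from h import *
print(env.sense()['force'],env.sense()['ft_torque'],cur()[1].as_matrix()[:,2])"
```

```text
time: 19.05
tcp_pos: [0.4768, 0.2278, 0.2076]
eef_rot: [0.0, 0.996, 0.086, 0.001]
force: [-0.4, 7.1, -2.3]
opening: 0.0462
grip_force: 63.4
[-0.44658773  7.08752038 -2.26672014] [ 1.39308325  0.0859945  -0.05679933] [ 1.31375976e-03 -1.92047535e-04 -9.99999119e-01]
```

```bash
python3 -m jog '[[0,0,-1,3,0,0,0],[0,0,-1,8,0,0,0],[0,0,-1,14,0,0,0],[0,0,-1,20,0,0,0],[0,0,-1,27,0,0,0],[0,0,-1,34,0,0,0],[0,0,-1,41,0,0,0],[0,0,-1,48,0,0,0],[0,0,-1,55,0,0,0],[0,0,-1,62,0,0,0]]'; python3 -c "
from h import *
print(env.sense()['force'],env.sense()['ft_torque'])"
```

```text
time: 20.05
tcp_pos: [0.477, 0.2288, 0.1457]
eef_rot: [0.0, 0.996, 0.086, 0.001]
force: [-1.8, 8.3, 1.7]
opening: 0.0463
grip_force: 63.7
[-1.79830742  8.30144084  1.67445844] [ 1.4921124   0.14613156 -0.04150115]
```

```bash
python3 -m jog '[[0,0,-1,3,0,0,0],[0,0,-1,7,0,0,0],[0,0,-1,11,0,0,0],[0,0,-1,15,0,0,0],[0,0,-1,19,0,0,0],[0,0,-1,22,0,0,0],[0,0,-1,25,0,0,0],[0,0,-1,27,0,0,0],[0,0,-1,29,0,0,0],[0,0,-1,30,0,0,0]]'; python3 -c "
from h import *
print(env.sense()['force'],env.sense()['ft_torque'])"
```

```text
time: 21.05
tcp_pos: [0.4766, 0.2291, 0.1157]
eef_rot: [0.001, 0.996, 0.086, 0.001]
force: [0.3, 1.2, -3.4]
opening: 0.0461
grip_force: 63.1
[ 0.29398934  1.1567197  -3.38232435] [ 0.09732995 -0.04873356 -0.04003327]
```

```bash
python3 -m jog '[[0,0,0,0.3,0,0,0],[0,0,0,0.6,0,0,0],[0,0,0,0.9,0,0,0],[0,0,0,1.2,0,0,0],[0,0,0,1.5,0,0,0],[0,0,0,1.5,0,0,0],[0,0,0,1.5,0,0,0],[0,0,0,1.5,0,0,0],[0,0,0,1.5,0,0,0],[0,0,0,1.5,0,0,0]]'; python3 -c "
from h import *
print(env.sense()['force'])"
```

```text
time: 22.05
tcp_pos: [0.4769, 0.2292, 0.1148]
eef_rot: [0.001, 0.996, 0.086, 0.001]
force: [-1.9, -0.4, 6.0]
opening: 0.0462
grip_force: 63.9
[-1.91890632 -0.41986676  6.02893534]
```

```bash
python3 -m jog '[[40,0,0,0,0,0,0],[70,0,0,0,0,0,0],[80,0,0,0,0,0,0],[80,0,0,0,0,0,0],[80,0,0,0,0,0,0],[80,0,0,-10,0,0,0],[80,0,0,-40,0,0,0],[80,0,0,-80,0,0,0],[80,0,0,-120,0,0,0],[80,0,0,-150,0,0,0]]'
python3 - <<'E'
from h import *
s=env.sense();print(s["force"])
w=grab_frame("wrist")
print(proj(w,[[.4769,.2292,.155],[.4769,.2292,.125]]))
save(w,"w6.png")
f=grab_frame("scene");save(f,"s6.png",(360,150,130,130),3)
cv2.imwrite("pics/both6.png",np.hstack([cv2.resize(cv2.imread("pics/s6.png"),(390,390)),cv2.resize(cv2.imread("pics/w6.png"),(400,390))]))
go([.56,.017,.26],1.744-np.pi+.1,0)
E
```

```text
time: 23.05
tcp_pos: [0.4765, 0.2294, 0.2679]
eef_rot: [0.0, 0.996, 0.086, 0.002]
force: [0.3, -0.5, -0.8]
opening: 0.0681
grip_force: 0.0
[ 0.33804206 -0.52163787 -0.83038657]
[[320.80674566 237.05814004]
 [320.85174812 226.25195324]]
shift [ 44.6 223.8   9.9] turn [ 0.    -0.009 -0.1  ]
```

View pics/both6.png

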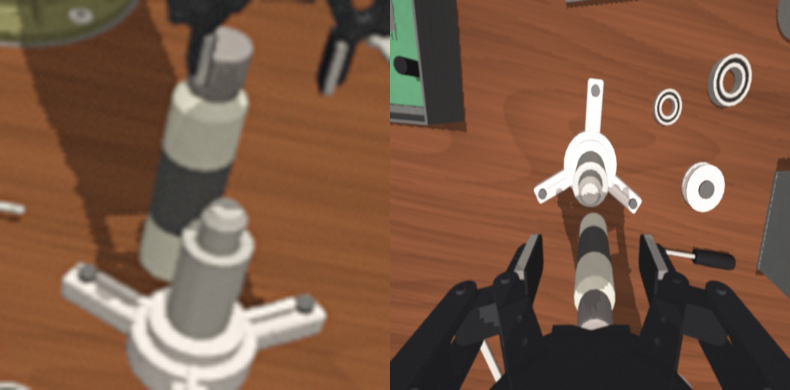

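```bash
python3 -m jog '[[100,5,25,0,0,0,0],[100,10,60,0,0,0,0],[100,18,100,0,0,0,0],[100,26,140,0,0,0,0],[100,33,175,0,0,0,0],[100,40,205,5,0,0,0],[100,44,220,30,0,-0.004,0],[100,44,224,50,0,-0.006,0],[100,44,224,60,0,-0.006,0],[100,44,224,60,0,-0.006,0]]'
python3 - <<'E'
from h import *
w=grab_frame("wrist");save(w,"w7.png")
p,R=cur();print(p)
for b in nets.boxes_of("bearing","wrist"):
    x,y,ww,h=b["bbox"];print(b,atz(w,x+ww/2,y+h/2,.015))
g=cv2.cvtColor(np.array(w["image"]),cv2.COLOR_RGB2GRAY)
u,v=np.round(proj(w,[.62,.017,.02])[0]).astype(int);print(u,v)
print(g[v,u-60:u+60:2].tolist());print(g[v-60:v+60:2,u].tolist())
E
```

```text
time: 24.15
tcp_pos: [0.5578, 0.0164, 0.2037]
eef_rot: [0.001, 0.996, 0.086, -0.003]
force: [-0.5, 1.1, 0.3]
opening: 0.0853
grip_force: 0.0
[0.55828423 0.01658008 0.20496807]
{'bbox': [298.0, 105.6, 68.8, 71.2], 'p': 0.83} [0.62311321 0.01707852 0.015     ]
{'bbox': [410.2, 4.3, 117.1, 77.7], 'p': 0.79} [ 0.71881557 -0.07927406  0.015     ]
{'bbox': [195.7, 153.8, 53.0, 48.1], 'p': 0.66} [0.5737645 0.1110059 0.015    ]
332 145
[101, 101, 102, 101, 102, 100, 101, 99, 100, 99, 99, 100, 182, 247, 240, 119, 57, 80, 217, 249, 235, 124, 99, 100, 100, 101, 101, 101, 101, 100, 100, 101, 100, 96, 100, 97, 98, 102, 151, 248, 249, 187, 61, 57, 126, 244, 245, 161, 100, 101, 99, 99, 100, 100, 99, 100, 101, 101, 100, 99]
[108, 110, 109, 110, 106, 109, 112, 114, 114, 115, 187, 250, 242, 134, 56, 53, 126, 250, 252, 223, 91, 74, 94, 100, 102, 98, 98, 98, 97, 97, 100, 100, 99, 96, 96, 94, 93, 113, 202, 251, 242, 123, 56, 70, 222, 253, 226, 107, 93, 97, 102, 105, 105, 104, 104, 106, 108, 106, 102, 103]
```

View pics/w7.png

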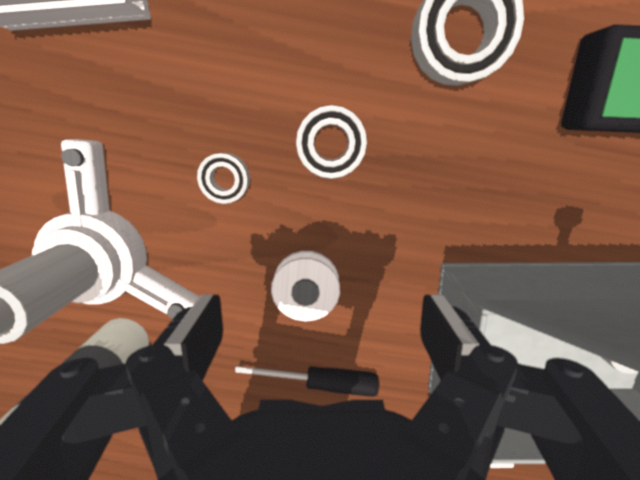

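```bash
python3 - <<'E'
from h import *
w=grab_frame("wrist")
X=atz(w,331,141.5,.02);print(X, np.linalg.norm(atz(w,296,141.5,.02)-atz(w,366,141.5,.02)))
go([X[0],X[1],.06],1.744-np.pi,0)
go([X[0],X[1],.021],1.744-np.pi,0)
E
```

```text
[0.62406475 0.01861401 0.02      ] 0.061818298983856386
shift [ 65.2   9.1 145.8] turn [0.002 0.003 0.   ]
shift [ 65.3   9.  184.8] turn [0.002 0.003 0.   ]
```

```bash
python3 -m jog '[[100,25,4,20,0,0,0],[100,50,7,50,0,0,0],[100,65,9,85,0,0,0],[100,65,9,120,0,0,0],[100,65,9,145,0,0,0],[100,65,9,160,0.002,0.003,0],[100,65,9,172,0.002,0.003,0],[100,65,9,180,0.002,0.003,0],[100,65,9,185,0.002,0.003,0],[100,65,9,185,0.002,0.003,0]]'
python3 -m jog '[[80,0,0,0,0,0,0],[60,0,0,0,0,0,0],[40,0,0,0,0,0,0],[20,0,0,0,0,0,0],[0,0,0,0,0,0,0],[0,0,0,0,0,0,0],[0,0,0,0,0,0,0],[0,0,0,0,0,0,0],[0,0,0,0,0,0,0],[0,0,0,0,0,0,0]]' 60
```

```text
time: 25.3
tcp_pos: [0.6233, 0.0181, 0.0197]
eef_rot: [-0.0, 0.996, 0.086, -0.001]
force: [-1.0, 0.2, -0.0]
opening: 0.0855
grip_force: 0.0
time: 26.3
tcp_pos: [0.6238, 0.018, 0.0208]
eef_rot: [-0.0, 0.996, 0.086, 0.0]
force: [-1.6, -0.0, 6.1]
opening: 0.059
grip_force: 65.5
```

```bash
python3 -m jog '[[0,0,0,-10,0,0,0],[0,0,0,-35,0,0,0],[0,0,0,-70,0,0,0],[0,0,0,-110,0,0,0],[0,0,0,-150,0,0,0],[0,0,0,-190,0,0,0],[0,0,0,-220,0,0,0],[0,0,-5,-230,0,0,0],[0,-10,-20,-230,0,0,0],[0,-20,-40,-230,0,0,0]]'
python3 - <<'E'
from h import *
go([.4769,.2292,.235],1.744-np.pi,0)
E
```

```text
time: 27.3
tcp_pos: [0.5963, 0.0541, 0.2486]
eef_rot: [-0.0, 0.996, 0.086, -0.002]
force: [0.0, 0.8, -1.9]
opening: 0.0586
grip_force: 65.2
shift [ -87.6 -192.9   14. ] turn [-0.001  0.003 -0.001]
```

```bash
python3 -m jog '[[0,-9,-20,0,0,0,0],[0,-20,-45,0,0,0,0],[0,-33,-72,0,0,0,0],[0,-46,-100,0,0,0,0],[0,-59,-130,0,0,0,0],[0,-71,-155,2,0,0.003,0],[0,-81,-178,5,0,0.003,0],[0,-88,-192,8,0,0.003,0],[0,-88,-193,14,0,0.003,0],[0,-88,-193,14,0,0.003,0]]'
python3 - <<'E'
from h import *
p,R=cur();print(p,R.as_matrix()[:,2])
go([.4769,.2292,.235],1.744-np.pi,0)
w=grab_frame("wrist");save(w,"w8.png",(220,220,200,190),4)
X=R.as_matrix()[:,0]
o=p+0*X;o[2]-=.0005
for r in (.016,.031):
  e=proj(w,[o+r*np.array([np.cos(a),np.sin(a),0]) for a in np.linspace(0,6.28,60)]);print(r,"u",e[:,0].min().round(),e[:,0].max().round(),"v",e[:,1].min().round(),e[:,1].max().round())
E
```

```text
time: 28.3
tcp_pos: [0.4769, 0.2287, 0.2345]
eef_rot: [0.0, 0.996, 0.087, -0.0]
force: [0.1, -0.5, -2.8]
opening: 0.0587
grip_force: 65.1
[0.47685804 0.22870075 0.23452138] [-5.59895793e-04 -2.31273483e-04 -9.99999817e-01]
shift [ 0.1 -0.5 -0.5] turn [0.    0.001 0.   ]
0.016 u 282.0 358.0 v 282.0 350.0
0.031 u 246.0 394.0 v 247.0 378.0
```

View pics/w8.png

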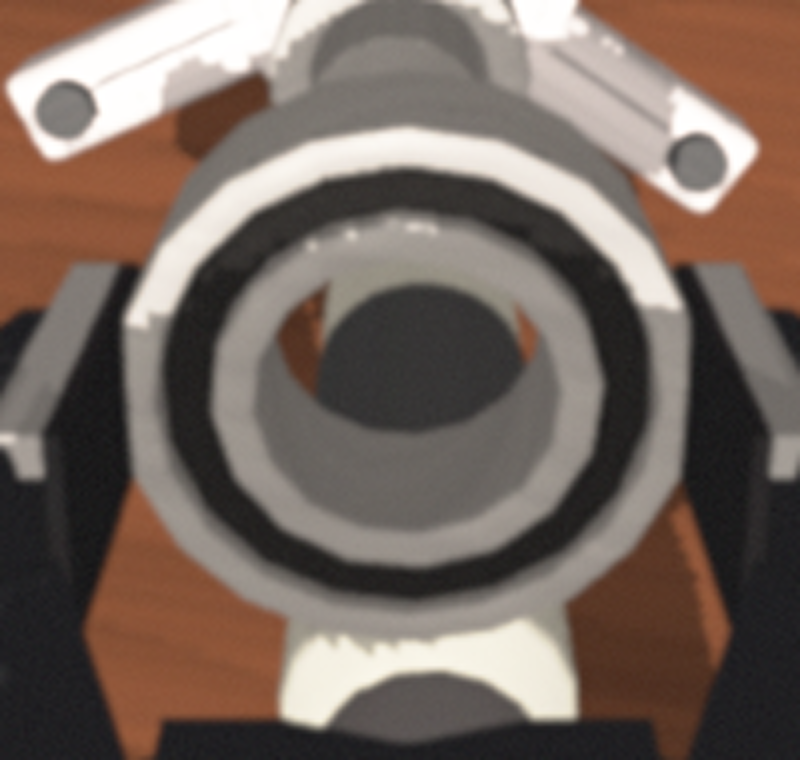

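```bash
python3 -m jog '[[0,0,-1,8,0,0,0],[0,0,-1,18,0,0,0],[0,0,-1,28,0,0,0],[0,0,-1,38,0,0,0],[0,0,-1,46,0,0,0],[0,0,-1,52,0,0,0],[0,0,-1,56,0,0,0],[0,0,-1,60,0,0,0],[0,0,-1,64,0,0,0],[0,0,-1,67,0,0,0]]'; python3 -c "
from h import *
print(env.sense()['force'],env.sense()['ft_torque'])"
```

```text
time: 29.35
tcp_pos: [0.477, 0.23, 0.1686]
eef_rot: [-0.0, 0.996, 0.086, 0.001]
force: [0.6, -0.5, -2.0]
opening: 0.0586
grip_force: 65.2
[ 0.57160607 -0.47639789 -1.96569615] [-0.01801931 -0.06709367 -0.01964551]
```

No contact on the taper. Next I lower it to just above the sleeve, then seat it.

```bash
python3 -m jog '[[0,0,0,3,0,0,0],[0,0,0,6,0,0,0],[0,0,0,9,0,0,0],[0,0,0,12,0,0,0],[0,0,0,15,0,0,0],[0,0,0,17,0,0,0],[0,0,0,19,0,0,0],[0,0,0,20.5,0,0,0],[0,0,0,21.5,0,0,0],[0,0,0,21.5,0,0,0]]'; python3 -c "
from h import *
print(env.sense()['force'],env.sense()['ft_torque'])"
```

```text
time: 30.35
tcp_pos: [0.477, 0.23, 0.1472]
eef_rot: [-0.0, 0.996, 0.086, 0.001]
force: [-0.3, -0.2, -2.8]
opening: 0.0589
grip_force: 65.2
[-0.26344921 -0.16512574 -2.77654174] [-0.03197157 -0.01841647 -0.0196435 ]
```

```bash
python3 -m jog '[[0,0,0,0.5,0,0,0],[0,0,0,1,0,0,0],[0,0,0,1.3,0,0,0],[0,0,0,1.6,0,0,0],[0,0,0,1.9,0,0,0],[0,0,0,2.2,0,0,0],[0,0,0,2.5,0,0,0],[0,0,0,2.5,0,0,0],[0,0,0,2.5,0,0,0],[0,0,0,2.5,0,0,0]]'; python3 -c "
from h import *
print(env.sense()['force'],env.sense()['ft_torque'])"
```

```text
time: 31.35
tcp_pos: [0.4773, 0.2301, 0.1458]
eef_rot: [-0.0, 0.996, 0.086, 0.001]
force: [-2.8, -0.4, 9.6]
opening: 0.0587
grip_force: 66.5
[-2.83816341 -0.43916901  9.60811936] [-0.43974834  0.57360325 -0.00574372]
```

```bash
python3 -m jog '[[75,0,0,0,0,0,0],[85,0,0,0,0,0,0],[100,0,0,0,0,0,0],[100,0,0,0,0,0,0],[100,0,0,0,0,0,0],[100,0,0,-10,0,0,0],[100,0,0,-40,0,0,0],[100,0,0,-75,0,0,0],[100,0,0,-110,0,0,0],[100,0,0,-130,0,0,0]]'
python3 - <<'E'
from h import *
w=grab_frame("wrist");save(w,"w9.png")
f=grab_frame("scene");save(f,"s9.png",(150,90,340,250),2.3)
a=cv2.imread("pics/s9.png");b=cv2.imread("pics/w9.png")[90:330,220:420]
a=cv2.resize(a,(500,int(a.shape[0]*500/a.shape[1])));h=a.shape[0];cv2.imwrite("pics/f9.png",np.hstack([a,cv2.resize(b,(300,h))]))
E
```

```text
time: 32.35
tcp_pos: [0.4772, 0.2301, 0.2786]
eef_rot: [-0.001, 0.996, 0.086, 0.002]
force: [0.4, 0.0, -1.4]
opening: 0.0854
grip_force: 0.0
```

View pics/f9.png

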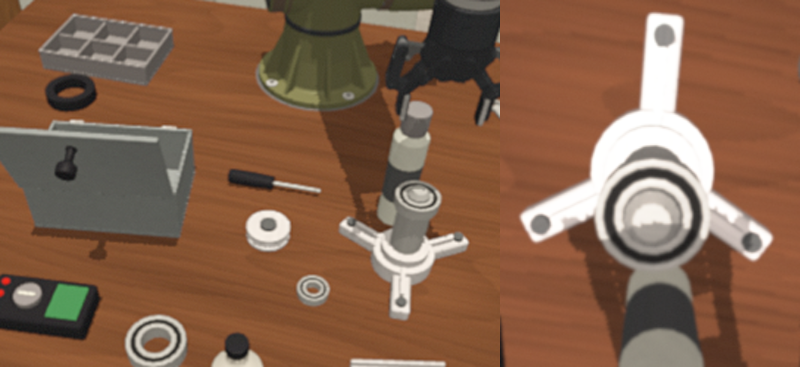

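The picture shows the lid back on its stop at (80,170). The sleeve is home on the shoulder and the bearing lies flat on top of it at (417,195). The spray can is still standing, so I am handing in.

```bash
python3 -c "
from station import env
print(env.hand_in())"
```

```text
the job is handed in; nothing more can be done
None
```

The job is handed in at about 32 s: the lid is back on its stop, the long sleeve is home on the shoulder, and the middle-sized bearing sits flat on top of it. Nothing else looked moved in the last picture.

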